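Close the push-and-turn safety cap of the hardener jar

TASK

The square hardener jar in the wooden block has been left open. Pick up its safety cap, which lies open side down on the bench, set it on the jar's neck, press it down against its springy liner and turn it clockwise until its lugs catch and the cap springs up into its lock, then let go of it. Press no harder than about 25 N so that the liner is not crushed, do not wrench the lugs against their end stop, and leave the other things on the bench where they are.

Things in the scene. Friction and masses are not known exactly. Their poses are not given: they have to be found in the camera images.
- jar: Open square white plastic jar (66 x 66 mm) in a wooden block (120 x 120, 36 high) fixed to the bench. Origin on the jar's axis 100 mm below its mouth, z up; x and y point to the middles of two flat sides. Round neck, outer diameter 40, from z = 72 to 100. The jar cannot turn, but sits high on loose padding: pressed with over 5 N it settles 2 to 12 mm, then stands firm.
- jar_mouth (a point): Centre of the jar's mouth, 100 mm above jar, same axes. 'Height' here is that of the cap's origin above the jar's. To close: ribs over the flats (within 12 degrees) the lugs drop between the neck's, else the cap rests on them at height 96. Press to height 85 or less, turn clockwise seen from above by 45 degrees (end stop at about 50), let up: the liner lifts it 3 mm into the lock.
- jar_lug (a point): Outer end of one of four equal neck lugs, 24 mm out, 94 mm up, over a corner of the square (45 degrees from x; others at 90 degree steps). Each is 50 degrees wide, z = 92 to 96; the gaps over the flats are 40 degrees wide. Under each, in clockwise order: lock tooth 10 degrees wide, 3 mm deep (to z = 89); notch 28 degrees wide; end stop to z = 84.
- cap: Round grey plastic safety cap, diameter 57 mm (58 over the knurl), 28 high, about 50 g, rigid shell 3 thick, lying open side down. Origin at the centre of its open underside, z up, x over one rib. Bore diameter 51. When closed and locked its height is 88 and its ribs point to the corners of the jar.
- cap_lug (a point): Inner end of one of the cap's four equal lugs, on its +x axis, 21 mm out, 2 mm above its underside; the others on +y, -x, -y. Each is 16 degrees wide, z = 0 to 4, and marked by a raised rib on the cap's top.
- cap_liner (a point): Sprung liner disc hanging in the cap, this point on its axis 10.8 mm above its underside. It meets the jar's mouth at height 89.2 with 1.4 N and resists with 3.5 N more per mm: about 6 N when locked (88), 16 N where the lugs clear the teeth (85), 21 N where it is fully squeezed and turns solid (83.5). Over 25 N crushes it. Push and twist forces on the jar together should stay under 60 N.
- spare_jar: bystander: a closed square white jar, taller (137 mm), its cap already locked on, standing loose; origin at the centre of its underside
- paint_tin: bystander: plain round steel paint tin with a paper band, diameter 100, height 118; origin at the centre of its underside
- brush_mug: bystander: white mug, diameter 80, height 100, with three brushes standing in it up to 220 high; origin at the centre of its underside
- palette_knife: bystander: palette knife with a wooden handle, 220 long and 20 high, lying along its own x (handle to -x) on the bench between jar and cap; origin on the bench near its middle
- tape_roll: bystander: cardboard-coloured tape roll lying flat, outer diameter 104, height 25; origin at the centre of its underside
- sanding_block: bystander: cork sanding block, 112 x 67 x 33; origin at the centre of its underside
- mixing_bowl: bystander: white bowl, diameter 120, height 50; origin at the centre of its underside
There are look-alikes about, which are no part of the job. Leave any red look-alike of the part that bears jar alone.

How it is judged:
On the way:
1. the cap is on the jar's neck, pressed down against its liner (horizontal distance between cap and jar below 0.004 m and z of cap in the frame of jar below 0.0868 m), for 0.1 s.
At the end, for the whole second after the job is handed in: The cap is locked on the jar and at rest: within 3 mm of the jar's axis, level within 3 degrees, its lugs sprung up into the notches (its origin 86.6 to 89.4 mm above the jar's) and its ribs within 10 degrees of the jar's corners (horizontal distance between cap and jar below 0.003 m and z of cap in the frame of jar between 0.0866 and 0.0894 m and angle between cap's own z axis and vertical below 0.06 rad and angle between the x axis of cap and the x axis of jar, either way round between 0.6 and 0.97 rad and linear speed of cap below 0.01 m/s); the robot touches nothing.
It fails at once if the liner is pressed on the jar's mouth with more than 25 N (contact force between liner_c0 and jar above 25 N).
It fails at once if the cap is wrenched: all the contact forces between cap and jar, push and twist, add up to more than 60 N (contact force between cap and jar above 60 N).
It fails at once if a bystander is moved by more than 25 mm (distance of any of spare_jar, paint_tin, brush_mug, palette_knife, tape_roll, sanding_block, mixing_bowl from where it was at the start of the episode above 0.025 m).
It also fails if it takes over 72 s, if anything falls off the work surface, if the arm or the gripper's body presses on something with over 40 N, if the wrist force passes 120 N, or if a joint passes its speed limit or range.

ROBOT

A 6-joint arm with a two-finger parallel gripper is mounted at the origin on the work surface. World frame = base frame: x ahead of the robot, y to its left, z up, the work surface at z = 0. Lengths are in m, angles in rad, forces in N, time in s.
With the tool pointing down it reaches from about 0.25 to 0.725 m from the base axis. Payload 4 kg.
Tool frame: the origin (TCP) lies between the finger pads; the fingertips stand 17 mm ahead of it and the grasp point (between the pads) lies 2 mm behind it; z points along the fingers, y is the line along which they close (so a half turn about z gives the same grasp; the last joint's range is limited). The gripper opens to 85 mm and grips with 20 to 120 N. Pads are 22 mm wide; open, the fingers measure 114 mm over their backs; the gripper's body (76 mm by 85 mm) begins 54 mm behind the grasp point. The pads swing forward as they close: fully open they stand 13 mm farther back than shut.
Start: joints at [1.15, 0.241, 0.005, 1.335, 0, 1.571], TCP at [0.204, 0.456, 0.248] pointing down, gripper open.
Joint ranges: [-2.72, 2.72], [-1.05, 1.87], [-1.09, 1.28], [-1.99, 2.15], [-1.42, 1.44], [-3.14, 3.14]. Speed limits (rad/s): [2.79, 2.79, 3.14, 3.14, 3.14, 3.14].

INTERFACE

Orientations are given as a unit quaternion [w, x, y, z].
In Python, from bench import readout, eyes, bot gives the robot as it stands. The module is installed in compiled form; this text tells all that it offers.
- The arm moves only by the tool play_rows, never from a script. Its argument "steps" is a list that holds one entry, the list of rows, each a list of 5 numbers: the gripper command: -1 is fully open, 1 is shut, values between are in proportion, then the shift along the tool's x, y, z in m, then the turn about the tool's z in degrees. A call has 1 to 12 rows; each row is the pose to reach, as a shift and turn from the pose commanded when the call began, along the tool's axes at that moment; what a row does not reach only later rows make up. A row lasts 1/8 s, in which the tool goes at most 62.5 mm and 10.7 degrees, less where a joint would pass 70% of its speed; a pose out of reach is approached as far as the arm can. A call with a gripper value outside its range is refused whole. The fingers move at their own pace and stop on an object; "newtons" is the grip in N (left out, the last holds). Time passes only in rows, so rows that repeat a pose let the fingers close. It gives the time, the measured TCP pose, the force, the opening and the grip force at its end, in the units of the state.
- readout.state(): the state, without advancing time (a new reading comes with each control period).
- eyes.read_camera(name): name is "side" or "top" or "wrist"; returns a dict with "image" (420x560x3 uint8, red, green, blue), "z_map" (420x560 float32, m along the optical axis (not along the pixel's ray), 0 where there is no reading), "fovy" (degrees; the focal length in pixels is half the picture's height over the tangent of half this angle, whatever the lens; pixels are square), "cx", "cy" (the principal point, pixels), "world_to_cam" (4x4, takes a point from world to camera coordinates); the wrist camera has in their place "hand_eye" (4x4, takes a point from camera to tool coordinates, whose origin is the TCP and whose axes are the flange's). Camera axes: x right, y up, looking along -z (the intrinsics and any distortion apply to the point x, -y, -z); pixel columns grow to the right and rows downward; lengths in m; the calibration is good to about 2 mm. A picture is of the moment at which its call begins: read the wrist's pose just before it.
- bot.close_job(): hands the job in; it is judged then, once.
The state is a dict: "t": time; "joint_pos": joint angles; "qvel": joint speeds; "effort": joint torques, N m; "eef_pos": TCP position; "tcp_rot": TCP orientation; "wrist_force": force on the tool from outside, world axes, zero at the start; "torque": the same for the moment, N m; "gripper_width": opening from 0.0 (shut) to 1.0 (fully open); "grasp_force": force on a finger pad.
Only numpy, scipy, OpenCV 4.12 (cv2) and the standard library are available. Lean on these libraries where they do the work, as an engineer would, in place of code of your own. Each camera call takes 0.05 s, during which the arm holds its last target. There are 200 camera calls.

## Working session

There is one attempt and no reset: what is moved stays moved. The work goes in short steps, Python scripts to look and compute and a tool call to move; the robot and the scene stay as the last step left them, time stands still between calls to the robot, and variables do not carry over. Pictures are saved under pics/ and viewed, at most 13 in all, crops included, and the job is handed in when it is done.

Besides the shell and the picture viewer there is one more tool, called after "Emit:" as name([rows], argument=value, ...), one row to a line, values as JSON. play_rows: Moves the arm, as the interface text tells. Its arguments: {"type":"object","properties":{"steps":{"type":"array","items":{"type":"array","items":{"type":"array","items":{"type":"number"}}}},"newtons":{"type":"number"}},"required":["steps"]}

```bash
mkdir -p pics
cat > h.py <<'E'
import numpy as np, cv2
from bench import readout, eyes, bot
def grab(n):
    s=readout.state(); c=eyes.read_camera(n); return s,c
def save(c,p,k=1,crop=None):
    im=c['image'][...,::-1]
    if crop: im=im[crop[1]:crop[3],crop[0]:crop[2]]
    if k!=1: im=cv2.resize(im,None,fx=k,fy=k,interpolation=cv2.INTER_CUBIC)
    cv2.imwrite('pics/'+p,im)
E
python3 - <<'E'
from h import *
s=readout.state()
print(s)
for n in ('top','side','wrist'):
    s,c=grab(n); save(c,n+'0.png')
    print(n,{k:(v if not hasattr(v,'shape') or v.size<17 else v.shape) for k,v in c.items()})
a=cv2.imread('pics/top0.png');
E
```

```text
{'t': 0.0, 'joint_pos': array([ 1.15000930e+00,  2.41430331e-01,  3.71419024e-03,  1.33516737e+00,
       -2.56780375e-05,  1.57081363e+00]), 'qvel': array([-0.00024104,  0.00013606,  0.00063668,  0.00081156, -0.00043979,
       -0.0027403 ]), 'effort': array([ 9.41960243e-04, -3.72314322e+01,  2.52409011e+01,  1.71556970e-02,
        9.76553537e-06, -7.43452318e-06]), 'eef_pos': array([0.20400566, 0.45584339, 0.2474004 ]), 'tcp_rot': array([-2.05384322e-04,  2.08853083e-01,  9.77946471e-01, -1.02326437e-03]), 'wrist_force': array([-0.63931019,  0.19695716,  0.18793831]), 'torque': array([ 0.03702225,  0.00290685, -0.02777714]), 'grasp_force': 0.0, 'gripper_width': 0.998441447337194}
top {'image': (420, 560, 3), 'z_map': (420, 560), 'fovy': 57.09664780689295, 'cx': 278.1751767432412, 'cy': 201.95487972781345, 'world_to_cam': array([[ 0.02358925, -0.99910565,  0.03509197, -0.02408853],
       [ 0.98311418,  0.02955464,  0.18059081, -0.57428518],
       [-0.18146643,  0.03023941,  0.9829321 , -1.02932393],
       [ 0.        ,  0.        ,  0.        ,  1.        ]])}
side {'image': (4
[... 159 characters left out ...]
055,  0.01075864, -0.50986883],
       [ 0.19785784,  0.50541256,  0.83988714, -0.19220735],
       [-0.32456993, -0.77471319,  0.54265444, -1.60619166],
       [ 0.        ,  0.        ,  0.        ,  1.        ]])}
wrist {'image': (420, 560, 3), 'z_map': (420, 560), 'fovy': 70.29632973649886, 'cx': 279.5636795524116, 'cy': 210.39207734127584, 'hand_eye': array([[-4.44437353e-04,  9.66047002e-01,  2.58366005e-01,
         6.60837406e-02],
       [ 9.99999838e-01,  3.37381835e-04,  4.58692584e-04,
         1.71129249e-04],
       [ 3.55950599e-04,  2.58366167e-01, -9.66046995e-01,
        -1.26266160e-01],
       [ 0.00000000e+00,  0.00000000e+00,  0.00000000e+00,
         1.00000000e+00]])}
```

View pics/top0.png

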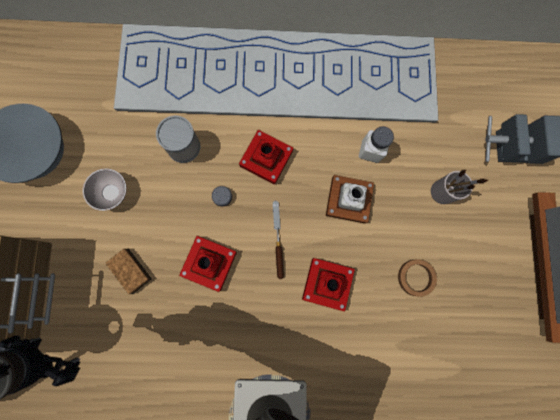

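View pics/side0.png

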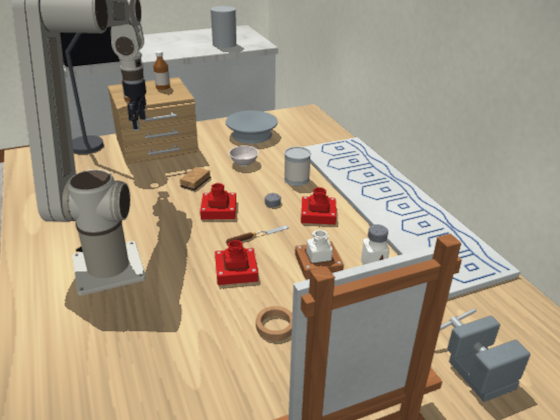

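The top view shows the cap at about (221,196) and the open jar in the brown block at (353,196). The three red look-alikes are at (266,156), (208,263) and (330,284), and the knife is at (280,240). The side view agrees; the arm is at upper left. Next I'll get rough positions from depth.

```bash
cat >> h.py <<'E'
def foc(c): return c['image'].shape[0]/2/np.tan(np.radians(c['fovy'])/2)
def R_of(q):
    from scipy.spatial.transform import Rotation as R
    return R.from_quat([q[1],q[2],q[3],q[0]]).as_matrix()
def cam2world(s,c):
    if 'world_to_cam' in c: return np.linalg.inv(c['world_to_cam'])
    T=np.eye(4); T[:3,:3]=R_of(s['tcp_rot']); T[:3,3]=s['eef_pos']; return T@c['hand_eye']
def cloud(s,c):
    f=foc(c); z=c['z_map']; v,u=np.mgrid[:z.shape[0],:z.shape[1]]
    P=np.stack([(u-c['cx'])/f*z,-(v-c['cy'])/f*z,-z,np.ones_like(z)],-1)@cam2world(s,c).T
    P=P[...,:3]; P[z==0]=np.nan; return P
def ray_plane(s,c,uv,h):
    f=foc(c); T=cam2world(s,c); uv=np.atleast_2d(uv).astype(float)
    d=np.stack([(uv[:,0]-c['cx'])/f,-(uv[:,1]-c['cy'])/f,-np.ones(len(uv))],-1)@T[:3,:3].T
    o=T[:3,3]; return o+d*((h-o[2])/d[:,2])[:,None]
E
python3 - <<'E'
from h import *
s,c=grab('top'); P=cloud(s,c)
np.set_printoptions(precision=4,suppress=True)
for n,u,v in [('cap',221,194),('jar',356,192),('block',335,215),('blockTR',372,182),('knifetip',277,205),('knifehandle',281,275),('table',300,180),('mug',452,185),('spare',381,137),('tin',180,132),('red1',267,152)]:
    print(n,np.nanmedian(P[v-1:v+2,u-1:u+2].reshape(-1,3),0))
Pc=P[180:215,205:240]; m=(Pc[...,2]>0.018); q=Pc[m]; print('cap',m.sum(),q.min(0),q.max(0),q.mean(0))
E
```

```text
cap [0.5975 0.1549 0.0278]
jar [ 0.6019 -0.2199  0.0903]
block [ 0.5452 -0.172   0.0347]
blockTR [ 0.6445 -0.2801  0.0351]
knifetip [ 0.575  -0.007   0.0022]
knifehandle [ 0.3736 -0.0225  0.0193]
table [ 0.6531 -0.0738  0.0002]
mug [ 0.6349 -0.4982  0.0709]
spare [ 0.7442 -0.2783  0.1396]
tin [0.7477 0.2634 0.115 ]
red1 [0.7123 0.0268 0.0745]
cap 315 [0.5686 0.1262 0.0209] [0.6256 0.181  0.0352] [0.5951 0.1534 0.0282]
```

Emit:
play_rows([
  [[-1,-0.482,-0.115,0.06,0],[-1,-0.482,-0.115,0.06,0],[-1,-0.482,-0.115,0.06,0],[-1,-0.482,-0.115,0.06,0],[-1,-0.482,-0.115,0.06,0],[-1,-0.482,-0.115,0.06,0],[-1,-0.482,-0.115,0.06,0],[-1,-0.482,-0.115,0.06,0],[-1,-0.482,-0.115,0.06,0],[-1,-0.482,-0.115,0.06,0],[-1,-0.482,-0.115,0.06,0]],
])

```text
t: 1.58
eef_pos: [0.5963, 0.1556, 0.1887]
tcp_rot: [-0.0, 0.208, 0.978, 0.0]
wrist_force: [-0.2, 0.4, 0.1]
gripper_width: 0.998
grasp_force: 0.0
```

Run:
```python
from h import *
s,c=grab('wrist'); save(c,'w1.png'); print(s['eef_pos'],s['joint_pos'],s['tcp_rot'],s['qvel'].max())
np.savez('w1.npz',im=c['image'],z=c['z_map'])
P=cloud(s,c); m=(P[...,2]>0.02)&(P[...,2]<.04); print(P[m].mean(0),P[m].min(0),P[m].max(0))
v,u=np.where(m); print(u.min(),u.max(),v.min(),v.max())
```

```text
[0.59630997 0.1555771  0.18866875] [2.55098994e-01 5.01091439e-01 2.30838798e-01 1.30062467e+00
 2.40088738e-04 6.74190539e-01] [-8.99922248e-05  2.08015633e-01  9.78125493e-01  8.91723614e-05] 0.008409550166394032
[0.58282337 0.12834975 0.03213003] [ 0.36929769 -0.18570595  0.02000019] [0.96456935 0.43300814 0.0399991 ]
0 559 0 419
```

View pics/w1.png

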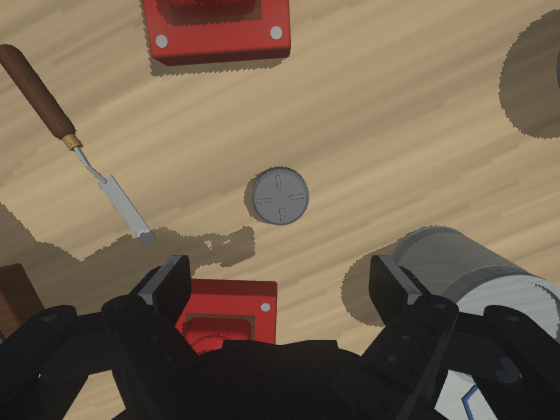

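The wrist view shows the cap at (281,196), with its four ribs roughly along the image axes and tilted a few degrees. Now I'll measure its centre and rib angle.

Run:
```python
from h import *
np.set_printoptions(precision=4,suppress=True)
s,c=grab('wrist'); P=cloud(s,c)
w=np.zeros(P.shape[:2],bool); w[155:235,240:325]=1
m=(w&(P[...,2]>0.022)&(P[...,2]<.034)).astype(np.uint8)
m=cv2.morphologyEx(m,cv2.MORPH_OPEN,np.ones((3,3)))
k=max(cv2.findContours(m,0,1)[0],key=cv2.contourArea)
(u,v),r=cv2.minEnclosingCircle(k); el=cv2.fitEllipse(k); print(u,v,r,el, 'zmed',np.nanmedian(P[...,2][m>0]))
print('depth mean',P[m>0].mean(0),P[m>0].min(0),P[m>0].max(0))
ctr=ray_plane(s,c,el[0],.028)[0]; print('ctr',ctr, ray_plane(s,c,(u,v),.028))
g=cv2.cvtColor(c['image'],cv2.COLOR_RGB2GRAY).astype(np.float32)
# rib edges on the top: deviation from the plane's median grey, by angle in world
Q=ray_plane(s,c,np.stack(np.meshgrid(np.arange(560),np.arange(420)),-1).reshape(-1,2),.028).reshape(420,560,3)
d=Q[...,:2]-ctr[:2]; rr=np.hypot(*np.moveaxis(d,-1,0)); th=np.degrees(np.arctan2(d[...,1],d[...,0]))
a=(rr<.022)&(rr>.009); dev=np.abs(g-np.median(g[a])); b=a&(dev>8)
z=np.exp(1j*np.radians(4*th[b]))*dev[b]; print('rib angle mod 90',np.degrees(np.angle(z.sum()))/4, abs(z.sum())/abs(z).sum(), b.sum())
save(c,'cap1.png',8,(240,155,325,228))
```

```text
279.5308532714844 196.57310485839844 28.791746139526367 ((279.5367126464844, 196.61448669433594), (55.670555114746094, 56.604949951171875), 85.74383544921875) zmed 0.028506027885147056
depth mean [0.5935 0.1571 0.0283] [0.5662 0.1279 0.0221] [0.623  0.1852 0.0313]
ctr [0.5934 0.1572 0.028 ] [[0.5934 0.1572 0.028 ]]
rib angle mod 90 -17.92325240926793 0.8182179721685104 84
```

View pics/cap1.png

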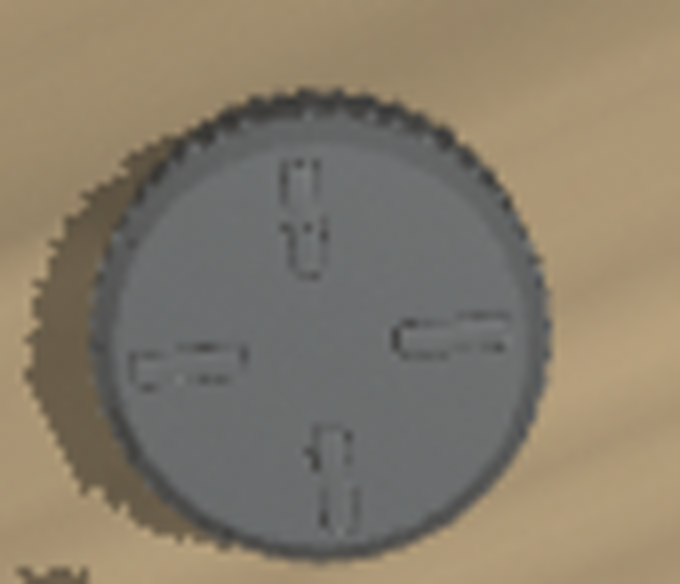

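Emit:
play_rows([
  [[-1,0.0015,0,0.06,0],[-1,0.0015,0,0.11,0],[-1,0.0015,0,0.14,0],[-1,0.0015,0,0.155,0],[-1,0.0015,0,0.162,0],[-1,0.0015,0,0.166,0],[-1,0.0015,0,0.167,0],[-1,0.0015,0,0.167,0]],
], newtons=60)

```text
t: 2.68
eef_pos: [0.5965, 0.1553, 0.0222]
tcp_rot: [0.001, 0.209, 0.978, 0.0]
wrist_force: [0.6, 0.3, 0.2]
gripper_width: 1.005
grasp_force: 0.0
```

Emit:
play_rows([
  [[0.5,0,0,0,0],[0.7,0,0,0,0],[1,0,0,0,0],[1,0,0,0,0],[1,0,0,0,0],[1,0,0,0,0]],
], newtons=60)

```text
t: 3.42
eef_pos: [0.5966, 0.1552, 0.0223]
tcp_rot: [0.001, 0.209, 0.978, 0.0]
wrist_force: [-0.6, -0.2, 5.6]
gripper_width: 0.644
grasp_force: 63.8
```

Emit:
play_rows([
  [[1,0,0,-0.03,0],[1,0,0,-0.08,0],[1,0,0,-0.14,0],[1,0,0,-0.2,0],[1,-0.02,-0.04,-0.228,0],[1,-0.05,-0.09,-0.228,0],[1,-0.08,-0.14,-0.228,0],[1,-0.11,-0.19,-0.228,0],[1,-0.14,-0.24,-0.228,0],[1,-0.17,-0.29,-0.228,0],[1,-0.203,-0.333,-0.228,0],[1,-0.203,-0.333,-0.228,0]],
])

```text
t: 4.92
eef_pos: [0.6445, -0.2363, 0.2469]
tcp_rot: [-0.001, 0.212, 0.977, -0.0]
wrist_force: [-0.0, 0.8, -1.0]
gripper_width: 0.642
grasp_force: 63.6
```

Emit:
play_rows([
  [[1,0,0,0,0],[1,0,0,0,0],[1,0,0,0,0]],
])

```text
t: 5.3
eef_pos: [0.6453, -0.2302, 0.2498]
tcp_rot: [0.0, 0.208, 0.978, 0.0]
wrist_force: [-0.1, 0.4, -1.2]
gripper_width: 0.644
grasp_force: 63.6
```

Run:
```python
from h import *
s,c=grab('wrist'); save(c,'w2.png'); print(s['eef_pos'],s['joint_pos'],s['tcp_rot'],s['qvel'].max(),s['wrist_force'])
```

```text
[ 0.64526368 -0.23018736  0.24980482] [-3.42701333e-01  6.37193411e-01  6.18048586e-01  1.55132676e+00
  9.62036080e-05  7.60766791e-02] [1.67322530e-04 2.07862279e-01 9.78158087e-01 2.60931834e-05] 0.004451455417484054 [-0.08843967  0.3502646  -1.19474891]
```

View pics/w2.png

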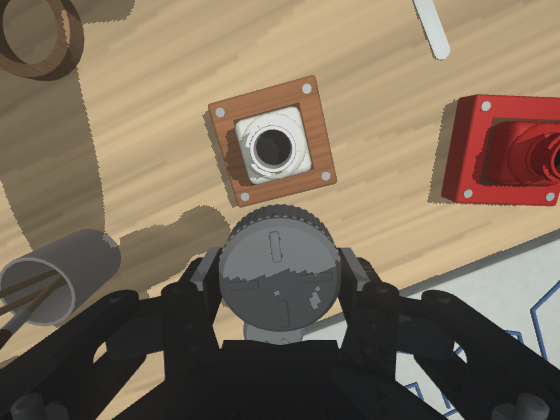

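The wrist view shows the held cap centred near (280,275). The jar mouth is at (273,148), inside a block tilted about 10 degrees in the image. Next I'll measure both.

Run:
```python
from h import *
np.set_printoptions(precision=4,suppress=True)
s,c=grab('wrist'); P=cloud(s,c); im=c['image']; np.savez('w2.npz',im=im,z=c['z_map'])
hsv=cv2.cvtColor(im,cv2.COLOR_RGB2HSV)
Rt=R_of(s['tcp_rot']); totool=lambda X:(np.asarray(X)-s['eef_pos'])@Rt
w=np.zeros(P.shape[:2],bool); w[70:212,200:345]=1
Z=P[...,2]
# heights histogram near jar
zz=Z[w&np.isfinite(Z)]; h,e=np.histogram(zz,np.arange(0,.14,.004)); print([(round(float(a),3),int(n)) for a,n in zip(e,h) if n>20])
for lo,hi,n in ((.028,.042,'block'),):
    m=(w&(Z>lo)&(Z<hi)).astype(np.uint8); k=max(cv2.findContours(m,0,1)[0],key=cv2.contourArea)
    q=ray_plane(s,c,k[:,0],.036)[:,:2]; t=totool(np.c_[q,np.full(len(q),.036)])[:,:2]
    print(n,cv2.minAreaRect((t*1000).astype(np.float32)))
zm=np.nanpercentile(Z[130:165,255:292],97); print('mouth z',zm)
m=(w&(Z>zm-.004)&(Z<zm+.004)).astype(np.uint8)
k=max(cv2.findContours(m,0,1)[0],key=cv2.contourArea); q=totool(ray_plane(s,c,k[:,0],zm))[:,:2]*1000
print('neck',cv2.minEnclosingCircle(q.astype(np.float32)),cv2.fitEllipse(q.astype(np.float32)))
# hole: dark
g=cv2.cvtColor(im,cv2.COLOR_RGB2GRAY)
d=((g<70)&w); d[:,:250]=0; d[:,300:]=0; d[:120]=0; d[175:]=0
k=max(cv2.findContours(d.astype(np.uint8),0,1)[0],key=cv2.contourArea); print('hole px',cv2.fitEllipse(k)); q=totool(ray_plane(s,c,k[:,0],zm))[:,:2]*1000
print('hole',cv2.minEnclosingCircle(q.astype(np.float32)),cv2.fitEllipse(q.astype(np.float32)))
# held cap depth
C=totool(P.reshape(-1,3)).reshape(P.shape)*1000
print('cap top tool z',np.nanmedian(C[265:270,270:290,2]),np.nanmedian(C[300:305,260:275,2]))
a=cv2.resize(im[100:200,223:323],None,fx=4,fy=4,interpolation=3); b=cv2.resize(im[200:340,215:345],None,fx=3,fy=3,interpolation=3)
b=cv2.resize(b,(int(b.shape[1]*400/b.shape[0]),400)); cv2.imwrite('pics/z2.png',np.hstack([a,b])[...,::-1])
```

```text
[(0.0, 6831), (0.032, 1622), (0.036, 5686), (0.072, 256), (0.076, 687), (0.08, 755), (0.084, 564), (0.088, 923), (0.092, 70), (0.096, 25), (0.1, 32), (0.104, 32), (0.108, 226), (0.112, 540), (0.116, 256)]
block ((51.11458969116211, -5.981315612792969), (119.16321563720703, 119.15824127197266), 75.55172729492188)
mouth z 0.11649555749928621
neck ((52.3011360168457, -6.178175926208496), 22.4615535736084) ((51.51192855834961, -6.107898712158203), (40.15541458129883, 40.66756820678711), 104.12680053710938)
hole px ((273.24847412109375, 146.75083923339844), (33.1468505859375, 34.051673889160156), 161.41033935546875)
hole ((52.616180419921875, -5.365752220153809), 14.613726615905762) ((52.600616455078125, -5.304962635040283), (28.188323974609375, 28.493715286254883), 46.545806884765625)
cap top tool z -6.224904220735967 -6.18939979148182
```

View pics/z2.png

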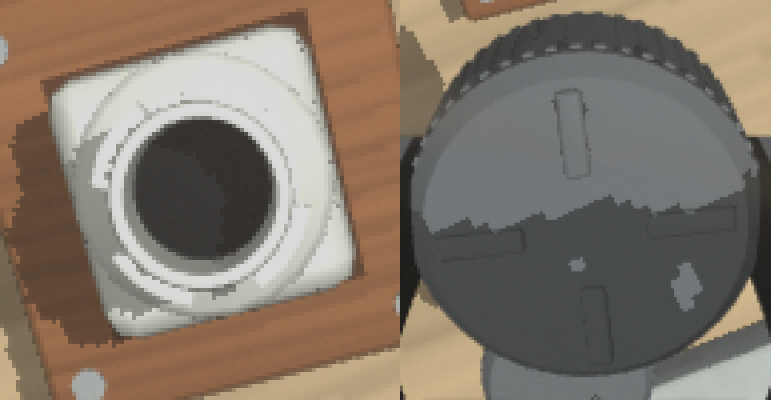

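The left half of the crop shows the mouth rim centred at about (200,194), with the jar square parallel to the block. The right half shows the cap ribs at (571,135), (597,325), (481,246) and (693,221), tilted about 7 degrees.

```bash
cat >> h.py <<'E'
def totool(s,X): return (np.asarray(X)-s['eef_pos'])@R_of(s['tcp_rot'])
def toolplane(s,c,uv,tz):
    return totool(s,ray_plane(s,c,uv,s['eef_pos'][2]-tz))*1000
E
python3 - <<'E'
from h import *
np.set_printoptions(precision=2,suppress=True)
s,c=grab('wrist'); 
b=np.array([[568,90],[604,363],[440,246],[736,219],[571,178],[597,287],[523,240],[650,225]],float)
px=np.c_[215+(b[:,0]-400)/2.857-.33,200+b[:,1]/2.857-.33]
t=toolplane(s,c,px,-.0065)[:,:2]; print(t)
for i in(0,4): 
    print('ctr',(t[i]+t[i+1])/2,(t[i+2]+t[i+3])/2,'ang',[np.degrees(np.arctan2(*(t[j]-t[j+1])[::-1])) for j in (i,i+2)])
print('mouth',toolplane(s,c,[[272.8,148.2]],s['eef_pos'][2]-.1165))
# cap silhouette by depth: near-top points in tool frame
P=cloud(s,c); C=totool(s,P)*1000
m=(np.abs(C[...,2]+6.2)<1.2)&(np.hypot(C[...,0],C[...,1])<32)
k=max(cv2.findContours(m.astype(np.uint8),0,1)[0],key=cv2.contourArea); q=toolplane(s,c,k[:,0],-.0062)[:,:2].astype(np.float32)
print(cv2.minEnclosingCircle(q),cv2.fitEllipse(q))
E
```

```text
[[ 24.95  -2.47]
 [-21.84   3.11]
 [ -0.73 -22.59]
 [  3.9   23.39]
 [ 10.79  -2.09]
 [ -7.94   1.93]
 [  0.31  -9.62]
 [  2.88  10.11]]
ctr [1.55 0.32] [1.58 0.4 ] ang [np.float64(-6.8008188341959395), np.float64(-95.74178287880977)]
ctr [ 1.42 -0.08] [1.59 0.25] ang [np.float64(-12.12769418378457), np.float64(-97.42241176957677)]
mouth [[ 51.6   -5.7  133.28]]
((2.1110763549804688, 1.1585577726364136), 27.714561462402344) ((2.278721570968628, 0.43340015411376953), (51.9874267578125, 53.13117980957031), 13.001045227050781)
```

Emit:
play_rows([
  [[1,0,0,0.02,-4],[1,0,0,0.04,-7.6],[1,0,0,0.04,-7.6],[1,0,0,0.04,-7.6],[1,0,0,0.04,-7.6]],
])

```text
t: 6.08
eef_pos: [0.6457, -0.2319, 0.2108]
tcp_rot: [0.001, 0.144, 0.99, -0.0]
wrist_force: [-0.9, 0.0, -0.4]
gripper_width: 0.649
grasp_force: 63.6
```

Run:
```python
from h import *
np.set_printoptions(precision=2,suppress=True)
s,c=grab('wrist'); P=cloud(s,c); C=totool(s,P)*1000; im=c['image']; print(s['eef_pos']*1000,s['tcp_rot'],s['wrist_force'])
w=(C[...,0]>25)&(np.hypot(C[...,0]-51,C[...,1]+10)<30)
zt=C[...,2]; zm=np.nanpercentile(zt[w],2); top=w&(zt<zm+2); print('mouth tz',zm,np.nanmedian(zt[top]))
tz=np.nanmedian(zt[top])
k=max(cv2.findContours(top.astype(np.uint8),0,1)[0],key=cv2.contourArea); q=toolplane(s,c,k[:,0],tz/1000)[:,:2].astype(np.float32)
print('neck',cv2.minEnclosingCircle(q),cv2.fitEllipse(q))
m=((P[...,2]>.030)&(P[...,2]<.042)&(np.hypot(C[...,0]-51,C[...,1]+6)<95)).astype(np.uint8)
k=max(cv2.findContours(m,0,1)[0],key=cv2.contourArea); q=toolplane(s,c,k[:,0],s['eef_pos'][2]-.036)[:,:2].astype(np.float32); print('block',cv2.minAreaRect(q))
uv=np.argwhere(top)[:,::-1].mean(0).astype(int); print(uv)
x,y=uv; a=im[y-50:y+50,x-50:x+50]; print(x-50,y-50); b=im[205:340,212:347]
cv2.imwrite('pics/z3.png',np.hstack([cv2.resize(a,(400,400),interpolation=3),cv2.resize(b,(400,400),interpolation=3)])[...,::-1])
```

```text
[ 645.74 -231.9   210.75] [ 0.    0.14  0.99 -0.  ] [-0.9   0.02 -0.42]
mouth tz -6.115358928997362 -5.423652781492713
neck ((26.886734008789062, -3.048534870147705), 11.5653076171875) ((26.969011306762695, -2.0230424404144287), (4.833831310272217, 22.1116943359375), 177.29107666015625)
block ((52.59619140625, 2.0181884765625), (119.06085968017578, 119.06465911865234), 83.01566314697266)
[274 226]
224 176
```

View pics/z3.png

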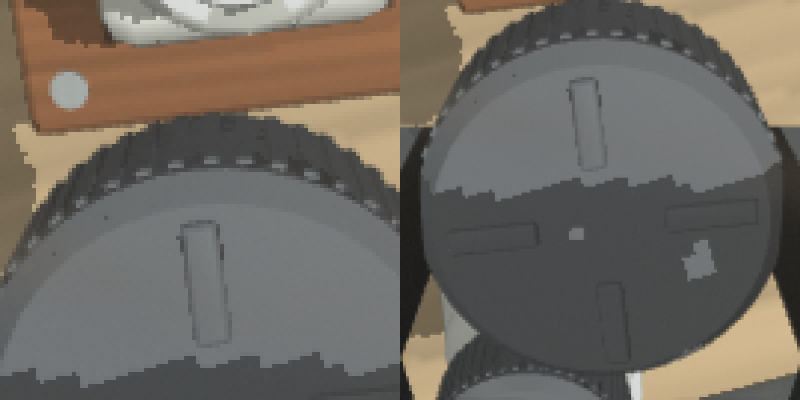

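The held cap's ribs now run parallel to the block edge, about -7 degrees in the tool frame for both. My mouth mask caught the cap instead, so I'll redo it.

Run:
```python
from h import *
np.set_printoptions(precision=2,suppress=True)
s,c=grab('wrist'); P=cloud(s,c); C=totool(s,P)*1000; im=c['image']; print(s['eef_pos']*1000)
w=(C[...,2]>60)&(np.hypot(C[...,0]-51,C[...,1]-1)<30)
zt=C[...,2]; zm=np.nanpercentile(zt[w],2); top=w&(zt<zm+4); tz=np.nanmedian(zt[top]); print('tz',zm,tz,'world',s['eef_pos'][2]*1000-tz)
k=max(cv2.findContours(top.astype(np.uint8),0,1)[0],key=cv2.contourArea); q=toolplane(s,c,k[:,0],tz/1000)[:,:2].astype(np.float32)
print('neck',cv2.minEnclosingCircle(q),cv2.fitEllipse(q))
# white rim ring by brightness: Hough-free fit of bright rim's inner boundary
g=cv2.cvtColor(im,cv2.COLOR_RGB2GRAY)
u,v=np.argwhere(top)[:,::-1].mean(0); yy,xx=np.mgrid[:420,:560]
h=((g<110)&(np.hypot(xx-u,yy-v)<30)).astype(np.uint8)
k=max(cv2.findContours(h,0,1)[0],key=cv2.contourArea); q=toolplane(s,c,k[:,0],tz/1000)[:,:2].astype(np.float32); print('hole',cv2.fitEllipse(q),u,v)
x,y=int(u),int(v); print(x-40,y-40); cv2.imwrite('pics/z4.png',cv2.resize(im[y-40:y+40,x-40:x+40],(640,600)[:1]*2 if 0 else (600,600),interpolation=3)[...,::-1])
```

```text
[ 645.68 -231.9   210.62]
tz 93.73613752764567 94.72711718645793 world 115.8893465558673
neck ((51.91769790649414, 2.330836057662964), 21.727792739868164) ((52.212989807128906, 2.054370403289795), (39.22163009643555, 39.75992202758789), 22.940237045288086)
hole ((53.946250915527344, 2.4489214420318604), (28.704526901245117, 30.369285583496094), 175.10006713867188) 282.03093922651937 149.08508287292818
242 109
```

View pics/z4.png

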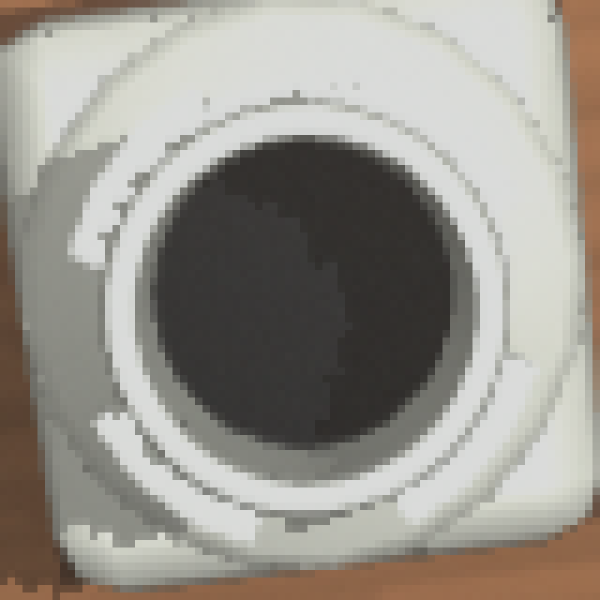

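The rim is centred at about (307,308) in this crop, so the mouth sits at roughly (52.4, 2.3) mm in tool coordinates, against the cap at (1.55, 0.35). I'll move above it.

Emit:
play_rows([
  [[1,0.02,0.001,0,0],[1,0.04,0.0015,0,0],[1,0.0508,0.002,0.02,0],[1,0.0508,0.002,0.045,0],[1,0.0508,0.002,0.06,0],[1,0.0508,0.002,0.068,0],[1,0.0508,0.002,0.068,0],[1,0.0508,0.002,0.068,0],[1,0.0508,0.002,0.068,0]],
])

```text
t: 7.3
eef_pos: [0.5976, -0.2156, 0.1422]
tcp_rot: [0.001, 0.144, 0.99, -0.0]
wrist_force: [-0.9, -0.2, -0.8]
gripper_width: 0.645
grasp_force: 63.6
```

Run:
```python
from h import *
np.set_printoptions(precision=2,suppress=True)
s,c=grab('side'); print(s['t'],s['eef_pos']*1000,s['tcp_rot'],s['wrist_force'],s['joint_pos'])
R=R_of(s['tcp_rot']); tgt=np.array([645.7,-231.9,143])+R@np.array([50.85,1.95,0]); print('target',tgt,'err tool',R.T@(tgt-s['eef_pos']*1000))
save(c,'s5.png',5,(260,170,400,290))
s,c=grab('wrist')
b=c['image'][200:340,210:350]; cv2.imwrite('pics/w5.png',cv2.resize(b,(560,560),interpolation=3)[...,::-1])
```

```text
7.3 [ 597.56 -215.6   142.2 ] [ 0.    0.14  0.99 -0.  ] [-0.91 -0.24 -0.83] [-0.35  0.57  0.21  1.22 -0.   -0.06]
target [ 597.5  -215.58  142.92] err tool [ 0.06  0.   -0.72]
```

View pics/s5.png

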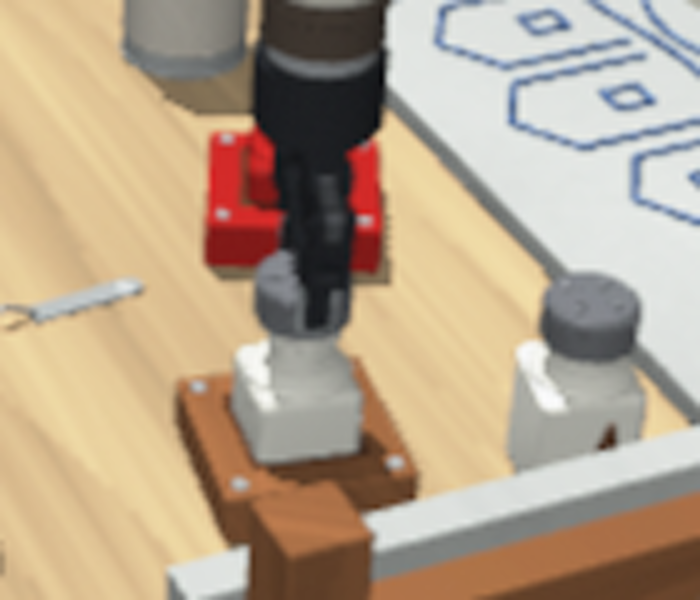

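The side view shows the held cap directly over the neck. Now I'll descend in small steps, watching the force.

Emit:
play_rows([
  [[1,0,0,0.002,0],[1,0,0,0.004,0],[1,0,0,0.006,0],[1,0,0,0.007,0],[1,0,0,0.008,0],[1,0,0,0.009,0],[1,0,0,0.01,0],[1,0,0,0.01,0]],
])

```text
t: 8.4
eef_pos: [0.5969, -0.2154, 0.1312]
tcp_rot: [-0.0, 0.144, 0.99, 0.0]
wrist_force: [-1.5, 0.1, -0.6]
gripper_width: 0.651
grasp_force: 63.6
```

Emit:
play_rows([
  [[1,0,0,0.001,0],[1,0,0,0.002,0],[1,0,0,0.003,0],[1,0,0,0.004,0],[1,0,0,0.004,0]],
])

```text
t: 9.02
eef_pos: [0.5969, -0.2153, 0.1272]
tcp_rot: [-0.0, 0.144, 0.99, 0.0]
wrist_force: [-0.3, -0.1, -0.7]
gripper_width: 0.643
grasp_force: 63.6
```

Emit:
play_rows([
  [[1,0,0,0.0005,0],[1,0,0,0.001,0],[1,0,0,0.0015,0],[1,0,0,0.0015,0]],
])

```text
t: 9.52
eef_pos: [0.5972, -0.2155, 0.1264]
tcp_rot: [0.0, 0.144, 0.99, -0.0]
wrist_force: [0.1, 0.2, 3.4]
gripper_width: 0.648
grasp_force: 63.8
```

Emit:
play_rows([
  [[1,0,0,0.0005,0],[1,0,0,0.001,0],[1,0,0,0.0015,0],[1,0,0,0.002,0],[1,0,0,0.002,0]],
])

```text
t: 10.15
eef_pos: [0.5971, -0.2154, 0.1238]
tcp_rot: [0.0, 0.144, 0.99, -0.0]
wrist_force: [-0.9, -0.9, 4.6]
gripper_width: 0.642
grasp_force: 64.1
```

Emit:
play_rows([
  [[1,0,0,0.0005,0],[1,0,0,0.001,0],[1,0,0,0.0015,0],[1,0,0,0.002,0],[1,0,0,0.002,0]],
])

```text
t: 10.78
eef_pos: [0.597, -0.2154, 0.1217]
tcp_rot: [-0.0, 0.144, 0.99, -0.0]
wrist_force: [0.6, 0.6, 4.5]
gripper_width: 0.644
grasp_force: 64.1
```

Emit:
play_rows([
  [[1,0,0,0.0005,0],[1,0,0,0.001,0],[1,0,0,0.0015,0],[1,0,0,0.002,0],[1,0,0,0.002,0]],
])

```text
t: 11.4
eef_pos: [0.597, -0.2154, 0.1197]
tcp_rot: [-0.0, 0.144, 0.99, 0.0]
wrist_force: [-0.4, 0.1, 3.5]
gripper_width: 0.645
grasp_force: 64.1
```

Emit:
play_rows([
  [[1,0,0,0.0005,0],[1,0,0,0.001,0],[1,0,0,0.0015,0],[1,0,0,0.002,0],[1,0,0,0.002,0]],
])

```text
t: 12.02
eef_pos: [0.597, -0.2154, 0.1177]
tcp_rot: [-0.0, 0.144, 0.99, -0.0]
wrist_force: [0.2, -0.4, 4.1]
gripper_width: 0.647
grasp_force: 64.1
```

Emit:
play_rows([
  [[1,0,0,0.0005,0],[1,0,0,0.001,0],[1,0,0,0.0015,0],[1,0,0,0.002,0],[1,0,0,0.002,0]],
])

```text
t: 12.65
eef_pos: [0.597, -0.2154, 0.1159]
tcp_rot: [0.0, 0.144, 0.99, -0.0]
wrist_force: [0.2, 0.6, 5.2]
gripper_width: 0.643
grasp_force: 64.1
```

Emit:
play_rows([
  [[1,0,0,0.0005,0],[1,0,0,0.001,0],[1,0,0,0.0015,0],[1,0,0,0.0015,0]],
])

```text
t: 13.15
eef_pos: [0.5972, -0.2155, 0.1151]
tcp_rot: [0.001, 0.144, 0.99, -0.0]
wrist_force: [-0.5, -0.1, 8.2]
gripper_width: 0.644
grasp_force: 64.3
```

Emit:
play_rows([
  [[1,0,0,0.0005,0],[1,0,0,0.001,0],[1,0,0,0.0015,0],[1,0,0,0.0015,0],[1,0,0,0.0015,0]],
])

```text
t: 13.78
eef_pos: [0.5975, -0.2156, 0.1144]
tcp_rot: [0.001, 0.144, 0.99, -0.0]
wrist_force: [-1.5, -0.1, 10.2]
gripper_width: 0.645
grasp_force: 64.6
```

Emit:
play_rows([
  [[1,0,0,0.0005,0],[1,0,0,0.001,0],[1,0,0,0.0015,0],[1,0,0,0.0015,0],[1,0,0,0.0015,0]],
])

```text
t: 14.4
eef_pos: [0.5976, -0.2156, 0.1136]
tcp_rot: [0.001, 0.144, 0.99, -0.0]
wrist_force: [-1.9, -0.2, 13.0]
gripper_width: 0.644
grasp_force: 64.9
```

Emit:
play_rows([
  [[1,0,0,0.0005,0],[1,0,0,0.001,0],[1,0,0,0.0015,0],[1,0,0,0.0015,0],[1,0,0,0.0015,0]],
])

```text
t: 15.02
eef_pos: [0.5979, -0.2157, 0.1128]
tcp_rot: [0.002, 0.144, 0.99, -0.0]
wrist_force: [-3.1, 1.4, 15.3]
gripper_width: 0.644
grasp_force: 65.1
```

Emit:
play_rows([
  [[1,0,0,0.0005,0],[1,0,0,0.001,0],[1,0,0,0.0015,0],[1,0,0,0.0015,0],[1,0,0,0.0015,0]],
])

```text
t: 15.65
eef_pos: [0.5981, -0.2158, 0.112]
tcp_rot: [0.002, 0.144, 0.99, -0.0]
wrist_force: [-4.1, 1.5, 18.3]
gripper_width: 0.645
grasp_force: 65.4
```

Run:
```python
from h import *
for i in range(4):
    s,c=grab('wrist'); print(s['t'],s['wrist_force'].round(2),s['torque'].round(3),(s['eef_pos']*1000).round(2))
b=c['image'][200:340,210:350]; cv2.imwrite('pics/w6.png',cv2.resize(b,(560,560),interpolation=3)[...,::-1])
```

```text
15.65 [-4.13  1.5  18.33] [0.336 0.777 0.051] [ 598.09 -215.78  112.  ]
15.7 [-3.62  1.67 17.98] [0.351 0.762 0.011] [ 598.08 -215.77  112.  ]
15.75 [-2.99 -0.12 18.69] [0.288 0.794 0.016] [ 598.06 -215.76  111.96]
15.8 [-3.32  0.83 18.6 ] [ 0.314  0.788 -0.065] [ 598.09 -215.76  111.97]
```

Emit:
play_rows([
  [[1,0.0008,0,0,0],[1,0.0008,0,0,3],[1,0.0008,0,0,6],[1,0.0008,0,0,9],[1,0.0008,0,0,12],[1,0.0008,0,0,12]],
])

```text
t: 16.6
eef_pos: [0.598, -0.2159, 0.1122]
tcp_rot: [0.003, 0.246, 0.969, -0.0]
wrist_force: [-2.0, 0.2, 17.6]
gripper_width: 0.646
grasp_force: 65.4
```

Emit:
play_rows([
  [[1,0,-0.0004,0.0003,3],[1,0,-0.0005,0.0003,6],[1,0,-0.0006,0.0003,9],[1,0,-0.0006,0.0003,12],[1,0,-0.0007,0.0003,15],[1,0,-0.0007,0.0003,15]],
])

```text
t: 17.35
eef_pos: [0.5982, -0.2165, 0.1121]
tcp_rot: [0.004, 0.371, 0.929, 0.0]
wrist_force: [-0.5, 1.0, 18.7]
gripper_width: 0.64
grasp_force: 65.4
```

Emit:
play_rows([
  [[1,0,-0.0001,0,3],[1,0,-0.0002,0,6],[1,0,-0.0002,0,9],[1,0,-0.0003,0,12],[1,0,-0.0004,0,15],[1,0,-0.0004,0,17],[1,0,-0.0004,0,17]],
])

```text
t: 18.23
eef_pos: [0.5981, -0.2169, 0.1122]
tcp_rot: [0.004, 0.504, 0.864, 0.001]
wrist_force: [-0.6, -0.7, 17.0]
gripper_width: 0.645
grasp_force: 65.4
```

Run:
```python
from h import *
s,c=grab('wrist'); print(s['t'],s['wrist_force'].round(2),s['torque'].round(3),(s['eef_pos']*1000).round(2),s['tcp_rot'])
b=c['image'][200:340,210:350]; b=cv2.resize(b,(400,400),interpolation=3)[...,::-1]
a=cv2.resize(cv2.imread('pics/w6.png'),(400,400)); cv2.imwrite('pics/z7.png',np.hstack([a,b]))
```

```text
18.225 [-0.57 -0.7  17.05] [0.071 0.147 0.07 ] [ 598.06 -216.9   112.17] [3.82536071e-03 5.03821235e-01 8.63799194e-01 6.94150699e-04]
```

View pics/z7.png

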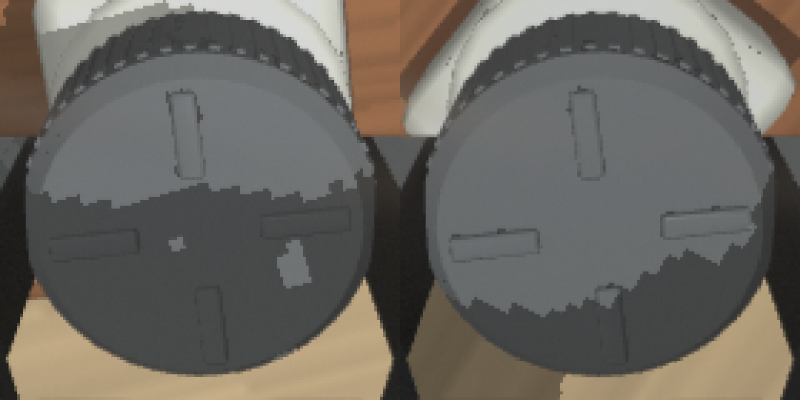

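Comparing the two crops, the ribs sit at the same place in the gripper before and after the turn, so there was no slip, and the jar's corner now lies ahead of the rib. I'll let it up.

Emit:
play_rows([
  [[1,0,0,-0.001,0],[1,0,0,-0.002,0],[1,0,0,-0.003,0],[1,0,0,-0.004,0],[1,0,0,-0.005,0],[1,0,0,-0.005,0]],
])

```text
t: 19.02
eef_pos: [0.5974, -0.2165, 0.1148]
tcp_rot: [0.002, 0.504, 0.864, 0.001]
wrist_force: [1.6, -0.4, 8.4]
gripper_width: 0.645
grasp_force: 64.5
```

Emit:
play_rows([
  [[1,0,0,-0.001,0],[1,0,0,-0.002,0],[1,0,0,-0.003,0],[1,0,0,-0.004,0],[1,0,0,-0.004,0]],
])

```text
t: 19.65
eef_pos: [0.5964, -0.216, 0.1159]
tcp_rot: [0.0, 0.504, 0.864, 0.0]
wrist_force: [6.1, -0.2, -2.1]
gripper_width: 0.642
grasp_force: 64.3
```

The force fell faster than the liner's spring rate, so the lugs have caught at height of about 88. I'll open the gripper and retreat.

Emit:
play_rows([
  [[0.2,0,0,0,0],[0,0,0,0,0],[-1,0,0,0,0],[-1,0,0,0,0],[-1,0,0,0,0],[-1,0,0,0,0],[-1,0,0,0,0],[-1,0,0,0,0]],
])

```text
t: 20.65
eef_pos: [0.5956, -0.2161, 0.1171]
tcp_rot: [0.0, 0.504, 0.864, 0.0]
wrist_force: [-0.0, -0.7, 0.1]
gripper_width: 0.998
grasp_force: 0.0
```

Emit:
play_rows([
  [[-1,0,0,-0.005,0],[-1,0,0,-0.015,0],[-1,0,0,-0.03,0],[-1,0,0,-0.06,0],[-1,0,0,-0.1,0],[-1,0,0,-0.12,0],[-1,0,0,-0.12,0],[-1,0,0,-0.12,0]],
])

```text
t: 21.65
eef_pos: [0.5953, -0.2159, 0.2365]
tcp_rot: [-0.0, 0.504, 0.864, -0.0]
wrist_force: [0.5, 0.4, 0.1]
gripper_width: 1.0
grasp_force: 0.0
```

Run:
```python
from h import *
np.set_printoptions(precision=2,suppress=True)
s,c=grab('wrist'); P=cloud(s,c); print(s['t'],s['eef_pos'],s['gripper_width'])
d=np.hypot(P[...,0]-.597,P[...,1]+.215); m=(d<.04)&(P[...,2]>.09)&(P[...,2]<.15)
zt=np.nanmedian(P[...,2][m]); top=m&(np.abs(P[...,2]-zt)<.003); k=max(cv2.findContours(top.astype(np.uint8),0,1)[0],key=cv2.contourArea)
q=ray_plane(s,c,k[:,0],zt)[:,:2]; print('cap top z',zt*1000,cv2.minEnclosingCircle((q*1000).astype(np.float32)))
A=np.c_[P[top][:,:2],np.ones(top.sum())]; print('slope',np.linalg.lstsq(A,P[top][:,2],rcond=None)[0])
b=(P[...,2]>.03)&(P[...,2]<.042)&(d<.1); kb=max(cv2.findContours(b.astype(np.uint8),0,1)[0],key=cv2.contourArea)
print('block',cv2.minAreaRect((ray_plane(s,c,kb[:,0],.036)[:,:2]*1000).astype(np.float32)))
u,v=np.argwhere(top)[:,::-1].mean(0).astype(int)
cv2.imwrite('pics/z8.png',cv2.resize(c['image'][v-65:v+65,u-65:u+65],(585,585),interpolation=3)[...,::-1])
```

```text
21.65 [ 0.6  -0.22  0.24] 0.9995116362335312
cap top z 122.07192814638404 ((596.4072875976562, -214.822021484375), 28.09527587890625)
slope [ 0.   -0.01  0.12]
block ((596.0145263671875, -214.76504516601562), (119.11223602294922, 119.10905456542969), 80.43861389160156)
```

View pics/z8.png

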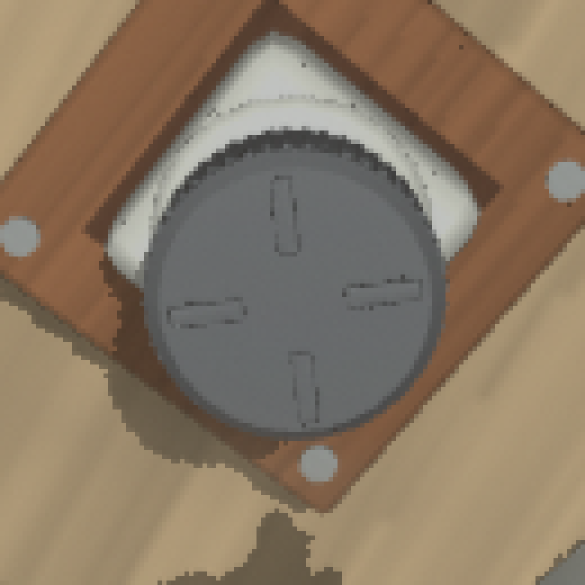

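The cap sits level and centred on the jar, with its ribs at (285,215), (382,293), (304,388) and (206,313) pointing to the jar's corners, and the gripper is clear. I'll hand the job in.

```bash
python3 -c "
from bench import bot; print(bot.close_job())"
```

```text
the job is handed in; nothing more can be done
None
```

I handed the job in with the cap on the jar and released: the last images show it level, centred and ribs to the corners at about the locked height, but no verdict came back from the judge.

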